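# Torque down a prism clamp

## Task

The prism clamp with the orange cap is only finger-tight. Turn its orange torque-limiting cap clockwise (seen from above) until the screw is tight and the cap's slip clutch has clicked over at least once, then let go of it. Leave the blue-capped clamp alone: it is already set.

Things in the scene. Friction and masses are not known exactly. Their poses are not given: they have to be found in the camera images.
- orange_cap_grip (a point): Point on the upright axis of the orange cap, 6 mm below its top, where to grip. The cap is a round fluted knob, 40 mm in diameter, 30 mm high, its top 114 mm above the table; it is the highest part of its clamp, which is fixed to the table (over-arm 30 mm wide, top at 74 mm, brass collar 26 mm wide on it up to 80 mm). The point turns with the cap: z up, -x along the white line on its top.
- orange_screw (a joint): Turn of the clamp screw under the orange cap, rad; grows clockwise seen from above; 0 = tight on the glass cube (hard stop), -0.6 to -0.3 (loose) at the start. The cap drives it against about 0.05 N m. Its brass end, 19 mm wide with a black line, shows in the cap's top; at the start black and white line meet in one straight line, and they part when the clutch slips.
- orange_clutch (a joint): How far the orange cap has slipped clockwise round its screw, rad; 0 at the start. The cap carries the screw along until the screw is tight; then, at 0.14 to 0.3 N m, the clutch slips with one click every 20 degrees (0.35 rad). More clicks do no harm. Turned anticlockwise, the cap takes the screw back with it.
- blue_screw (a joint): Turn of the blue cap with its screw, rad, grows clockwise, 0 at the start. It sits on a second clamp of the same shape and size (each: dark base plate 100 x 60 x 12 mm, glass cube under the screw, column at one end of the plate), its axis 14 cm or more from the orange one. Not to be turned.

How it is judged:
At the end, for the whole second after the job is handed in: The orange clamp's screw is tight (within 0.08 rad, 5 degrees, of its stop), its cap has slipped at least 0.26 rad (15 degrees: over the crest of the first click) clockwise round the screw, and the blue cap stands within 0.17 rad (10 degrees) of where it was (value of joint orange_clutch above 0.26 rad and value of joint orange_screw above -0.08 rad and value of joint blue_screw between -0.17 and 0.17 rad); the robot touches nothing.
It fails at once if the blue cap is turned by more than 0.17 rad (10 degrees) (value of joint blue_screw above 0.17 rad or value of joint blue_screw below -0.17 rad).
It also fails if it takes over 32 s, if anything falls off the work surface, if the arm or the gripper's body presses on something with over 40 N, if the wrist force passes 120 N, or if a joint passes its speed limit or range.

## Robot

A 6-joint arm with a two-finger parallel gripper is mounted at the origin on a cart in front of the work surface, level with it; the furniture and walls round the work are solid. World frame = base frame: x ahead of the robot, y to its left, z up, the work surface at z = 0. Lengths are in m, angles in rad, forces in N, time in s.
With the tool pointing down it reaches from about 0.35 to 0.85 m from the base axis. Payload 8.1 kg.
Tool frame: the origin (TCP) lies on the centre line of the jaws, within the pads' length; the fingertips stand 22 mm ahead of it and the grasp point (between the pads) lies 3 mm ahead of it; z points along the fingers, y is the line along which they close (so a half turn about z gives the same grasp; the last joint's range is limited). The gripper opens to 93 mm and grips with 3 to 60 N. Pads are 15 mm wide; open, the fingers measure 128 mm over their backs; the gripper's body (75 mm by 188 mm) begins 65 mm behind the grasp point.
Start: joints at [1.043, 0.13, 1.488, -0, 1.523, -0.085], TCP at [0.257, 0.542, 0.241] pointing down, gripper open.
Joint ranges: [-2.96, 2.96], [-0.89, 2.26], [0.02, 2.5], [-1.34, 4.48], [0, 2.73], [-2.66, 2.66]. Speed limits (rad/s): [2.39, 2.39, 2.79, 3.14, 3.14, 3.14].

## Interface

Orientations are given as a rotation vector (axis times angle).
In Python, from plant import robot, read_camera gives the robot as it stands (robot), with the cameras as plain functions.
- The arm moves only by the shell command python3 inch.py 'ROWS' [FORCE]. ROWS is a JSON object whose key "motion" holds a list of rows, 1 to 20 of them, each of 5 numbers: the finger opening in m, then dx, dy, dz in fractions of the full range, 1 being 40 cm, then a turn about the tool's z in a scale on which 1.0 is 2 rad; each row shifts and turns the commanded pose from where the row before left it, along the tool's axes as they then stand; what a row does not reach is not made up. A row lasts 1/10 s, in which the tool goes at most 0.05 m and 0.15 rad, less where a joint would pass 70% of its speed; a pose out of reach is approached as far as the arm can. The fingers move at their own pace and stop on an object; FORCE is the grip in N (left out, the last holds). Time passes only in rows, so rows that do not move let the fingers close. It prints the time, the measured TCP pose, the force, the opening and the grip force at its end. Shift and turn numbers lie between -1 and 1, and a call with a number outside is refused. Input that does not fit is refused with a message, and nothing moves.
- robot.read_state(): the state, without advancing time (a new reading comes with each control period).
- read_camera(name): name is "side" or "top"; returns a dict with "image" (480x640x3 uint8, red, green, blue), "fx", "fy", "cx", "cy" (pixels), "R" (3x3) and "t" (3): a world point X has camera coordinates R X + t. Camera axes: x right, y down, z forward; pixel columns grow to the right and rows downward; lengths in m; the calibration is good to about 2 mm. A picture is of the moment at which its call begins. There is no depth.
- robot.close_job(): hands the job in; it is judged then, once.
The state is a dict: "t": time; "q": joint angles; "dq": joint speeds; "joint_torque": joint torques, N m; "tool_pos": TCP position; "orientation": TCP orientation; "force": force on the tool from outside, world axes, zero at the start; "wrist_torque": the same for the moment, N m; "opening": finger opening in m; "gripper_force": force on a finger pad.
Only numpy, scipy, OpenCV 4.12 (cv2) and the standard library are available. Lean on these libraries where they do the work, as an engineer would, in place of code of your own. Each camera call takes 0.05 s, during which the arm holds its last target. There are 200 camera calls.

## Working session

There is one attempt and no reset: what is moved stays moved. The work goes in short steps, Python scripts to look and compute and a shell command to move; the robot and the scene stay as the last step left them, time stands still between calls to the robot, and variables do not carry over. Pictures are saved under pics/ and viewed, at most 10 in all, crops included, and the job is handed in when it is done.

```bash
ls; mkdir -p pics
cat > h.py <<'E'
import numpy as np,cv2
from plant import robot, read_camera
from scipy.spatial.transform import Rotation as Ro
def cast(c,u,v,z):
    d=c["R"].T@np.array([(u-c["cx"])/c["fx"],(v-c["cy"])/c["fy"],1.]);o=-c["R"].T@c["t"]
    return o+d*(z-o[2])/d[2]
def save(c,n): cv2.imwrite(n,c["image"][:,:,::-1])
E
python3 - <<'E'
from h import *
s=robot.read_state();print(s["t"],s["tool_pos"],s["orientation"],s["opening"])
for n in("top","side"):
    c=read_camera(n);save(c,f"pics/{n}0.png");print(n,c["fx"],-c["R"].T@c["t"],c["R"])
    h=cv2.cvtColor(c["image"],cv2.COLOR_RGB2HSV)
    for nm,lo,hi in(("or",(5,150,100),(20,255,255)),("bl",(100,130,60),(125,255,255))):
        m=cv2.inRange(h,lo,hi);k,l,st,ce=cv2.connectedComponentsWithStats(m)
        for i in range(1,k):
            if st[i,4]>80: print(nm,st[i],ce[i],cast(c,*ce[i],.114))
E
```

```text
inch.py
pics
plant.py
0.0 [0.25680959 0.54168659 0.23959306] [-6.89745918e-01 -3.06439619e+00  2.74537165e-03] 0.09312056682179885
top 446.7733184540152 [ 0.30411348 -0.04339994  0.90576087] [[ 0.1481918  -0.98895018  0.0040913 ]
 [-0.96413997 -0.14539257 -0.22202504]
 [ 0.22016654  0.0289577  -0.97503238]]
or [253 218  21  21 192] [262.58854167 227.02604167] [0.4944625  0.09065828 0.114     ]
bl [  386   108   254   372 44607] [558.22556998 356.867532  ] [ 0.34302846 -0.45290993  0.114     ]
bl [555 112  14  13  82] [562.08536585 117.79268293] [ 0.79753802 -0.44614071  0.114     ]
bl [    0   173   185   174 17125] [ 73.07912409 270.40776642] [0.36503249 0.41122394 0.114     ]
bl [485 262  47  67 109] [509.75229358 293.56880734] [ 0.43975718 -0.3642563   0.114     ]
bl [421 266  22  22 242] [431.83884298 276.57438017] [ 0.44946622 -0.22458602  0.114     ]
bl [122 337  45  38 851] [147.46415981 350.10575793] [0.24953336 0.24759988 0.114     ]
bl [156 342  22  41 213] [166.56807512 360.16901408] [0.23802492 0.21139645 0.114     ]
bl [ 196  343   54   46 1005] [218.20199005 366.7621890
[... 397 characters left out ...]
8  15  38 275] [163.41090909 439.25454545] [0.1139202  0.18825632 0.114     ]
bl [143 442  15  19 137] [151.16788321 453.06569343] [0.09035485 0.20331138 0.114     ]
bl [123 457  67  23 809] [158.29789864 472.06674907] [0.06414851 0.18524813 0.114     ]
bl [364 457  27  23 273] [375.27838828 472.33333333] [ 0.11564581 -0.16360818  0.114     ]
side 503.1741880671345 [ 0.2935642  -0.71984598  0.57985194] [[ 0.9677789  -0.25129377 -0.01598239]
 [-0.15507703 -0.54481792 -0.82409014]
 [ 0.19838122  0.80001555 -0.56623318]]
or [306 188  21  24 391] [316.64705882 198.89002558] [0.4900387  0.06602471 0.114     ]
bl [329 297  29  32 621] [342.8115942 313.9468599] [ 0.44614164 -0.24274363  0.114     ]
```

Run:
```python
from h import *
a=cv2.imread("pics/top0.png");b=cv2.imread("pics/side0.png")
cv2.imwrite("pics/both.png",np.hstack([cv2.resize(a[190:310,180:330],(400,320)),cv2.resize(b[150:270,240:390],(400,320))]))
```

```text
(no output)
```

View pics/top0.png

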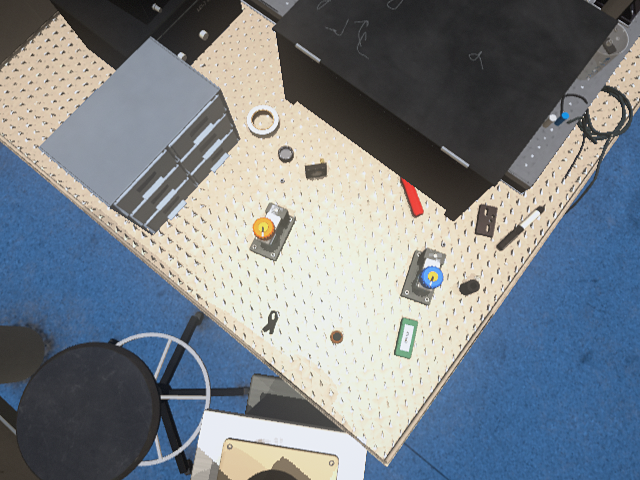

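View pics/side0.png

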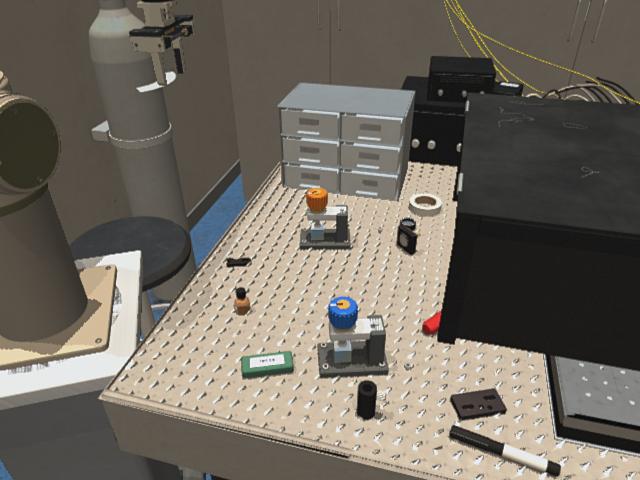

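View pics/both.png

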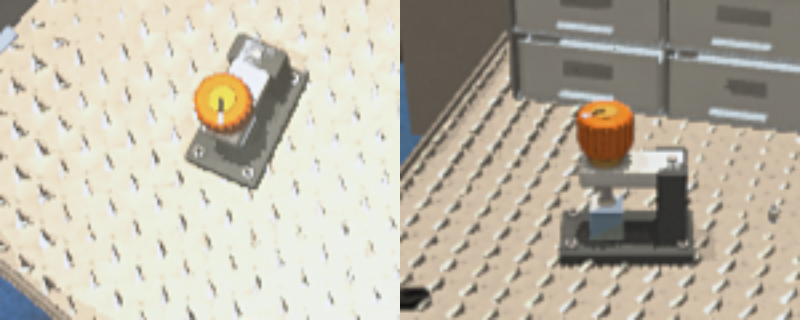

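Both views show the orange cap: its top centre is near (263,227) in "top" and (317,192) in "side". The grey drawer cabinet is to its left, with its near bottom corner at (155,232) in "top". The white line points down the image. Next I triangulate the cap top from its brass centre and check the cabinet height.

Run:
```python
from h import *
C={n:read_camera(n) for n in("top","side")}
def tri(u1,u2):
    A=[];b=[]
    for n,u in(("top",u1),("side",u2)):
        c=C[n];K=np.array([[c["fx"],0,c["cx"]],[0,c["fy"],c["cy"]],[0,0,1]]);P=K@np.c_[c["R"],c["t"]]
        for i in(0,1): r=u[i]*P[2]-P[i];A.append(r[:3]);b.append(-r[3])
    x=np.linalg.lstsq(np.array(A),np.array(b),rcond=None);return x[0]
U={}
for n,(x,y) in(("top",(250,215)),("side",(303,180))):
    im=C[n]["image"][y:y+30,x:x+30];h=cv2.cvtColor(im,cv2.COLOR_RGB2HSV)
    for nm,lo,hi in(("brass",(20,80,90),(34,255,255)),("cap",(3,120,80),(34,255,255))):
        p=np.argwhere(cv2.inRange(h,lo,hi)>0);mn,mx=p.min(0),p.max(0)
        print(n,nm,len(p),p.mean(0)[::-1]+[x,y],mn[::-1]+[x,y],mx[::-1]+[x,y])
        if nm=="brass":U[n]=(mn+mx)[::-1]/2+[x,y]
    print(cast(C[n],*U[n],.114))
print("cap",tri(U["top"],U["side"]))
# cabinet: right-near top corner and right-far; top px vs side px
for a,b in(((118,205),(278,107)),((222,90),(415,92))): print("cab",tri(a,b),cast(C["top"],*a,.17))
for p in((155,232),(238,140)): print("cab foot",cast(C["top"],*p,0))
print("blackbox",cast(C["top"],455,220,0),cast(C["top"],285,100,0))
s=robot.read_state();print(Ro.from_rotvec(s["orientation"]).as_matrix().round(3))
```

```text
top brass 204 [262.67156863 226.51960784] [254 219] [271 235]
top cap 333 [263.08708709 227.37237237] [253 217] [274 238]
[0.49448683 0.09082717 0.114     ]
side brass 10 [318.2 191. ] [317 190] [320 192]
side cap 398 [316.59798995 198.38944724] [306 188] [327 209]
[0.5009575  0.09405381 0.114     ]
cap [0.49739154 0.09022179 0.11583985]
cab [0.47223982 0.31550649 0.20526615] [0.48244742 0.3335917  0.17      ]
cab [0.69902501 0.16765547 0.25568664] [0.72492103 0.20039377 0.17      ]
cab foot [0.47782171 0.32991083 0.        ]
cab foot [0.70787642 0.19810565 0.        ]
blackbox [ 0.59735245 -0.28767781  0.        ] [0.81895113 0.11241504 0.        ]
[[-0.904  0.428 -0.001]
 [ 0.428  0.904 -0.001]
 [ 0.    -0.001 -1.   ]]
```

The brass centre as seen in the crop and the cap outline put the cap axis at about (0.496, 0.091). The two views agree within about 3 mm, the height comes out at about 0.115, and the reach is 0.50. The cabinet corner is near (0.475, 0.325) and about 0.2 m high, so I pass in front of it.

The rows are not in the units I measure in: shifts go in shares of 40 cm and turns go in shares of 2 rad. I convert before sending: -0.042 m / 0.4 = -0.105, -0.013 m / 0.4 = -0.0325.

```bash
python3 inch.py '{"motion": [[0.093, -0.055, -0.0813, 0, 0], [0.093, -0.055, -0.0813, 0, 0], [0.093, -0.055, -0.0813, 0, 0], [0.093, -0.055, -0.0813, 0, 0], [0.093, -0.055, -0.0813, 0, 0], [0.093, -0.055, -0.0813, 0, 0], [0.093, -0.055, -0.0813, 0, 0], [0.093, -0.105, -0.0325, 0, 0], [0.093, -0.105, -0.0325, 0, 0], [0.093, -0.105, -0.0325, 0, 0], [0.093, -0.105, -0.0325, 0, 0], [0.093, -0.105, -0.0325, 0, 0], [0.093, -0.105, -0.0325, 0, 0], [0.093, 0, 0, 0, 0]]}' 30
cat > w.py <<'E'
from h import *
s=robot.read_state();R=Ro.from_rotvec(s["orientation"]).as_matrix()
print(s["t"],s["q"].round(3),s["tool_pos"].round(4),s["force"].round(1),s["wrist_torque"].round(2),s["opening"],s["gripper_force"])
print(R.round(3),"to grip, tool axes",(R.T@(np.array([.496,.091,.111])-s["tool_pos"])).round(4))
E
python3 w.py
```

```text
t: 1.6
tool_pos: [0.4954, 0.0885, 0.2399]
orientation: [0.696, 3.063, -0.002]
force: [-0.7, 0.6, -0.8]
opening: 0.0929
gripper_force: 0.0
1.6 [ 7.600e-02 -1.330e-01  1.753e+00 -1.000e-03  1.522e+00 -1.048e+00] [0.4954 0.0885 0.2399] [-0.7  0.6 -0.8] [ 0.01  0.02 -0.01] 0.09294758587114543 0.0
[[-0.902  0.432 -0.   ]
 [ 0.432  0.902 -0.001]
 [-0.    -0.001 -1.   ]] to grip, tool axes [0.0006 0.0027 0.1289]
```

To row units: 0.03 m / 0.4 = 0.075, 0.025 m / 0.4 = 0.0625.

```bash
python3 inch.py '{"motion": [[0.093, 0, 0.0063, 0.075, 0], [0.093, 0, 0, 0.075, 0], [0.093, 0, 0, 0.075, 0], [0.093, 0, 0, 0.0625, 0], [0.093, 0, 0, 0.035, 0], [0.093, 0, 0, 0, 0]]}' && python3 w.py
python3 - <<'E'
from h import *
a=read_camera("top")["image"][:,:,::-1];b=read_camera("side")["image"][:,:,::-1]
cv2.imwrite("pics/b1.png",np.hstack([cv2.resize(a[170:290,190:340],(400,320)),cv2.resize(b[130:250,240:390],(400,320))]))
E
```

```text
t: 2.2
tool_pos: [0.4922, 0.0946, 0.1095]
orientation: [-0.689, -3.061, 0.002]
force: [-0.6, 0.3, 0.7]
opening: 0.093
gripper_force: 0.0
2.2 [ 0.087 -0.029  1.899  0.     1.276 -1.041] [0.4922 0.0946 0.1095] [-0.6  0.3  0.7] [-0.02  0.03  0.  ] 0.09298955089198423 0.0
[[-0.904  0.428 -0.004]
 [ 0.428  0.904 -0.   ]
 [ 0.004 -0.002 -1.   ]] to grip, tool axes [-0.005  -0.0016 -0.0015]
```

View pics/b1.png

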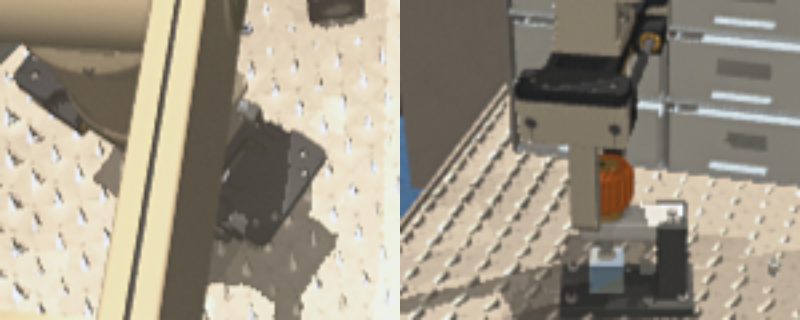

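The side view shows the finger straddling the cap above the over-arm, slightly left of the cap's axis (finger at 585, cap at about 606 in the crop). That matches the measured -5 mm in tool x. I correct for it, then close.

To row units: -0.005 m / 0.4 = -0.0125, -0.0015 m / 0.4 = -0.0038.

```bash
python3 inch.py '{"motion": [[0.093, -0.0125, -0.0038, -0.0025, 0], [0.093, 0, 0, 0, 0]]}' && python3 w.py
```

```text
t: 2.5
tool_pos: [0.4997, 0.0907, 0.1146]
orientation: [0.689, 3.062, 0.001]
force: [0.5, 0.2, 0.2]
opening: 0.0931
gripper_force: 0.0
2.5 [ 0.079 -0.024  1.884 -0.     1.278 -1.049] [0.4997 0.0907 0.1146] [0.5 0.2 0.2] [0.   0.03 0.06] 0.09313212320443476 0.0
[[-0.903  0.429  0.003]
 [ 0.429  0.903  0.   ]
 [-0.003  0.002 -1.   ]] to grip, tool axes [ 0.0035 -0.0013  0.0036]
```

```bash
python3 inch.py '{"motion": [[0.093, 0, 0, 0, 0], [0.093, 0, 0, 0, 0], [0.093, 0, 0, 0, 0]]}' && python3 w.py;  python3 inch.py '{"motion": [[0.093, 0, 0, 0, 0], [0.093, 0, 0, 0, 0]]}' && python3 w.py
```

```text
t: 2.8
tool_pos: [0.498, 0.0909, 0.1128]
orientation: [0.69, 3.065, 0.0]
force: [0.0, 0.8, -0.0]
opening: 0.0927
gripper_force: 0.0
2.8 [ 0.079 -0.023  1.887  0.     1.278 -1.049] [0.498  0.0909 0.1128] [ 0.   0.8 -0. ] [0.01 0.02 0.02] 0.09266048410110105 0.0
[[-0.904  0.429  0.   ]
 [ 0.429  0.904  0.   ]
 [-0.     0.    -1.   ]] to grip, tool axes [ 0.0019 -0.0008  0.0018]
t: 3.0
tool_pos: [0.4979, 0.0909, 0.1126]
orientation: [-0.69, -3.065, 0.0]
force: [-0.3, -0.0, 0.2]
opening: 0.0932
gripper_force: 0.0
3.0 [ 0.079 -0.023  1.887  0.     1.277 -1.049] [0.4979 0.0909 0.1126] [-0.3 -0.   0.2] [ 0.03  0.03 -0.  ] 0.09321131599174567 0.0
[[-0.904  0.428 -0.   ]
 [ 0.428  0.904  0.   ]
 [ 0.    -0.    -1.   ]] to grip, tool axes [ 0.0017 -0.0008  0.0016]
```

It has settled now; the earlier offset was a transient. A small trim, then close.

To row units: 0.0015 m / 0.4 = 0.0038, -0.001 m / 0.4 = -0.0025.

```bash
python3 inch.py '{"motion": [[0.093, 0.0038, -0.0025, 0.0038, 0], [0.093, 0, 0, 0, 0], [0.05, 0, 0, 0, 0], [0.035, 0, 0, 0, 0], [0.035, 0, 0, 0, 0], [0.035, 0, 0, 0, 0], [0.035, 0, 0, 0, 0], [0.035, 0, 0, 0, 0]]}' 30 && python3 w.py
```

```text
t: 3.8
tool_pos: [0.4962, 0.0906, 0.1111]
orientation: [0.69, 3.065, -0.0]
force: [-0.6, 0.1, 0.4]
opening: 0.0492
gripper_force: 0.0
3.8 [ 0.079 -0.026  1.893 -0.     1.275 -1.049] [0.4962 0.0906 0.1111] [-0.6  0.1  0.4] [-0.02 -0.01 -0.03] 0.04921047779431912 0.0
[[-0.904  0.429  0.   ]
 [ 0.429  0.904 -0.   ]
 [-0.     0.    -1.   ]] to grip, tool axes [0.0003 0.0002 0.0001]
```

```bash
python3 inch.py '{"motion": [[0.03, 0, 0, 0, 0], [0.03, 0, 0, 0, 0], [0.03, 0, 0, 0, 0], [0.03, 0, 0, 0, 0]]}' 30 && python3 w.py
```

```text
t: 4.2
tool_pos: [0.4964, 0.091, 0.1112]
orientation: [0.689, 3.065, 0.001]
force: [2.1, 4.5, -1.3]
opening: 0.0398
gripper_force: 30.0
4.2 [ 7.900e-02 -2.600e-02  1.893e+00  1.000e-03  1.274e+00 -1.049e+00] [0.4964 0.091  0.1112] [ 2.1  4.5 -1.3] [ 0.67 -0.27  0.03] 0.0397827344300514 29.996574819087982
[[-0.904  0.428  0.   ]
 [ 0.428  0.904  0.001]
 [-0.     0.001 -1.   ]] to grip, tool axes [ 0.0003 -0.0002  0.0002]
```

Gripped at 39.8 mm (the cap is 40 mm) with little side force. Turning clockwise (+ about tool z) while watching the wrist torque.

To row units: 0.1 rad / 2 = 0.05.

```bash
python3 inch.py '{"motion": [[0.03, 0, 0, 0, 0.05], [0.03, 0, 0, 0, 0.05], [0.03, 0, 0, 0, 0]]}' && python3 w.py|head -2; python3 inch.py '{"motion": [[0.03, 0, 0, 0, 0.05], [0.03, 0, 0, 0, 0.05], [0.03, 0, 0, 0, 0.05], [0.03, 0, 0, 0, 0.05], [0.03, 0, 0, 0, 0.05], [0.03, 0, 0, 0, 0]]}' && python3 w.py|head -2;python3 inch.py '{"motion": [[0.03, 0, 0, 0, 0.05], [0.03, 0, 0, 0, 0.05], [0.03, 0, 0, 0, 0.05], [0.03, 0, 0, 0, 0.05], [0.03, 0, 0, 0, 0.05], [0.03, 0, 0, 0, 0.05], [0.03, 0, 0, 0, 0.05], [0.03, 0, 0, 0, 0]]}' && python3 w.py|head -2
```

```text
t: 4.5
tool_pos: [0.4963, 0.091, 0.1112]
orientation: [0.995, 2.98, 0.001]
force: [2.2, 4.1, -1.6]
opening: 0.0393
gripper_force: 30.0
4.5 [ 7.900e-02 -2.600e-02  1.893e+00  1.000e-03  1.274e+00 -8.470e-01] [0.4963 0.091  0.1112] [ 2.2  4.1 -1.6] [ 0.69 -0.27 -0.06] 0.039338163309432406 29.997841715812683
[[-0.8    0.601  0.   ]
t: 5.1
tool_pos: [0.4962, 0.0908, 0.1112]
orientation: [-1.697, -2.643, -0.0]
force: [1.2, 3.8, -0.0]
opening: 0.0391
gripper_force: 30.0
5.1 [ 0.079 -0.026  1.893  0.     1.275 -0.35 ] [0.4962 0.0908 0.1112] [ 1.2  3.8 -0. ] [ 0.68 -0.11 -0.06] 0.0390992334944041 29.998380839824677
[[-0.416  0.909  0.   ]
t: 5.9
tool_pos: [0.4959, 0.0908, 0.1112]
orientation: [-2.499, -1.903, 0.0]
force: [-0.4, 4.0, 2.3]
opening: 0.0395
gripper_force: 30.0
5.9 [ 0.079 -0.026  1.893  0.     1.275  0.348] [0.4959 0.0908 0.1112] [-0.4  4.   2.3] [ 0.74  0.37 -0.05] 0.03954621110445468 29.999805092811584
[[ 0.266  0.964 -0.001]
```

Turned 1.4 rad. A bit further in single steps to look for the clutch's torque ripple.

To row units: 0.1 rad / 2 = 0.05.

```bash
for i in 1; do python3 inch.py '{"motion": [[0.03, 0, 0, 0, 0.05]]}' >/dev/null; python3 w.py|head -1; python3 inch.py '{"motion": [[0.03, 0, 0, 0, 0.05]]}' >/dev/null;python3 w.py|head -1; python3 inch.py '{"motion": [[0.03, 0, 0, 0, 0.05]]}'>/dev/null; python3 w.py|head -1; python3 inch.py '{"motion": [[0.03, 0, 0, 0, 0.05]]}'>/dev/null; python3 w.py|head -1; python3 inch.py '{"motion": [[0.03, 0, 0, 0, 0]]}'>/dev/null; python3 w.py|head -1; done
```

```text
6.0 [ 0.079 -0.026  1.893  0.     1.275  0.445] [0.4959 0.0909 0.1112] [-1.3  3.6  1.7] [0.86 0.39 0.29] 0.03948112861064771 29.994153678417206
6.1 [ 0.079 -0.026  1.893  0.     1.275  0.548] [0.4959 0.0909 0.1112] [-0.6  4.3  2.3] [0.84 0.49 0.25] 0.039718461360385114 29.99553143978119
6.2 [ 7.900e-02 -2.600e-02  1.893e+00  1.000e-03  1.275e+00  6.480e-01] [0.4958 0.0909 0.1112] [-1.6  3.9  3.1] [0.87 0.53 0.11] 0.03923911633572715 29.99610811471939
6.3 [ 7.900e-02 -2.600e-02  1.893e+00  1.000e-03  1.275e+00  7.480e-01] [0.4958 0.0909 0.1112] [-1.7  5.   1.2] [0.97 0.51 0.2 ] 0.03915472806241734 29.996312856674194
6.4 [ 7.900e-02 -2.600e-02  1.893e+00  1.000e-03  1.275e+00  7.470e-01] [0.4959 0.0909 0.1112] [-0.8  5.   2.3] [ 1.    0.6  -0.04] 0.03932815881361605 30.001637041568756
```

The torque ripples between 0.1 and 0.29 N m, so the clutch is clicking. Release and lift.

```bash
python3 inch.py '{"motion": [[0.093, 0, 0, 0, 0], [0.093, 0, 0, 0, 0], [0.093, 0, 0, 0, 0], [0.093, 0, 0, 0, 0], [0.093, 0, 0, 0, 0], [0.093, 0, 0, 0, 0], [0.093, 0, 0, 0, 0], [0.093, 0, 0, -0.05, 0], [0.093, 0, 0, -0.1, 0], [0.093, 0, 0, -0.1, 0], [0.093, 0, 0, -0.1, 0], [0.093, 0, 0, 0, 0]]}' && python3 w.py
```

```text
t: 7.6
tool_pos: [0.4993, 0.0909, 0.2583]
orientation: [2.826, 1.363, 0.016]
force: [0.1, 0.5, 1.0]
opening: 0.0925
gripper_force: 0.0
7.6 [ 0.079 -0.14   1.725 -0.     1.545  0.751] [0.4993 0.0909 0.2583] [0.1 0.5 1. ] [-0.1   0.14 -0.02] 0.09254905799200965 0.0
[[ 0.622  0.783  0.011]
 [ 0.783 -0.622  0.001]
 [ 0.007  0.008 -1.   ]] to grip, tool axes [-0.0031 -0.0038  0.1472]
```

To row units: -0.04 m / 0.4 = -0.1.

```bash
python3 inch.py '{"motion": [[0.093, 0, -0.1, 0, 0], [0.093, 0, -0.1, 0, 0], [0.093, 0, -0.1, 0, 0], [0.093, 0, -0.1, 0, 0], [0.093, 0, -0.1, 0, 0], [0.093, 0, 0, 0, 0], [0.093, 0, 0, 0, 0]]}'
python3 - <<'E'
from h import *
a=read_camera("top")["image"][:,:,::-1];b=read_camera("side")["image"][:,:,::-1]
cv2.imwrite("pics/b2.png",np.hstack([cv2.resize(a[207:247,243:283],(400,400),interpolation=2),cv2.resize(b[176:216,297:337],(400,400),interpolation=2)]))
E
```

```text
t: 8.3
tool_pos: [0.3393, 0.2156, 0.2509]
orientation: [2.828, 1.368, 0.001]
force: [0.0, -0.4, 0.2]
opening: 0.093
gripper_force: 0.0
```

View pics/b2.png

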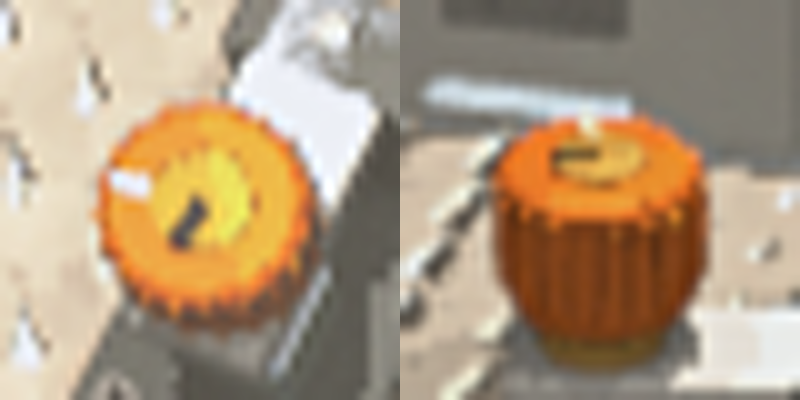

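The picture shows the cap's white line at the left (130,183) and the screw's black line at lower left (185,240), about 70° apart. So the clutch slipped about 1.25 rad and the screw turned about 0.5 rad to its stop. The gripper is clear of everything.

```bash
python3 -c "
from plant import robot, read_camera
print(robot.close_job())"
```

```text
the job is handed in; nothing more can be done
None
```

The orange cap was turned clockwise about 1.8 rad, the last picture shows its clutch slipped roughly 1.25 rad with torque ripple pointing to a tight screw, the blue clamp was never approached, and the job was handed in at about 8 s with the gripper clear (no verdict was returned).

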